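# Clamp the stand leg and hold the square in its corner

### The job

The leg of the scale's new stand lies loose in the jig on the kitchen bench. Wind the crank clockwise until the blue jaw clamps the leg tight against the blue back bar, and let go of the crank; then take the orange square by its black grip, lay it flat on the jig and press it into the corner between the leg and the cross rail, so that one outer face bears on each with no gap. Finish while still gripping the square and pressing it firmly against both, with the leg still clamped, and leave the pan, the screwdriver and the jar where they are.

Things in the scene. Friction and masses are not known exactly. Their poses are not given: they have to be found in the camera images.
- jig: dark grey base plate fixed to bench, 240 x 250 x 6 mm. Origin at bench level; x runs along the leg towards the cross rail (away from the robot), y left, z up. Plate x -125..115, y -110..140, top at z 6 mm. Jig places below are in this frame, in mm. Inner corner: x 80, y -35 once the leg is clamped. The square fits with its axes parallel to the jig's, grip axis at x 40, y 5
- rail: fixed stainless cross rail of the stand, 25 x 220 x 25 mm box tube lying along y on the plate. Its face towards the leg is the plane x = 80 mm, y -90..130, top at z 31 mm. Origin = jig origin
- backbar: fixed blue bar, 165 x 16 mm, top at z 26 mm, along x from -100 to 65 mm; its face towards the leg is the plane y = -60 mm. Origin = jig origin
- leg: loose stainless box tube 170 x 25 x 25 mm, 0.2 to 0.45 kg, lying along x on the plate between back bar and jaw; starts a few mm off the back bar. When clamped its side face that the square bears on is the plane y = -35 mm. One end stays 1 to 6 mm short of the cross rail. Origin under its centre
- leg_center (a point): centre of the leg (half-way up); its x axis runs along the leg. y = -47.5 mm in the jig frame when it is home against the back bar
- jaw: blue sliding jaw, 44 x 22 mm, top at z 30.5 mm, spans x -92..-48; the crank drives it towards -y (towards the leg), 10 mm per rad, from a face position of y = -11 mm at crank 0. Origin: at jig x 0, y 0 at crank 0, moving with it
- crank (a joint): crank angle, rad, growing clockwise seen from above (closing the jaw); range 0..3.0, starts 0..1.2; the jaw meets the clamped leg at about 2.4. Dry friction of 0.2 N m (about 4 N at the knob) holds it where it is left; each further newton at the knob gives about 5 N of clamping: 6 to 12 N at the knob clamps well
- crank_knob (a point): centre of the red upright knob on the yellow crank arm, 22 mm across, 36 mm tall, spinning freely; 67 mm above the bench (knob z 47..83). Circles at radius 55 mm about the upright crank axis at jig x -70, y 70 mm; its direction from the axis is 2.97 rad minus the crank angle, anticlockwise from the jig's +x. Crank arm below it at z 38..46
- square: orange assembly square, 0.2 to 0.45 kg, loose on the bench: L of two legs 110 mm long, 28 mm wide, 20 mm thick, stiffened in the inside corner, outer corner cut back 8 mm. Origin on the underside, below the grip. Its two outer working faces are the planes x = +40 mm and y = -40 mm of its own frame; the legs run from there to x = -70 and y = +70
- square_grip (a point): centre of the square's black upright grip block, 20 x 20 mm with sides along the square's x and y, 46 mm tall, 43 mm above the square's underside (block z 20..66 mm); same axes as the square. Gripping it 5 to 15 mm above this point keeps the fingertips clear of the leg and rail (tops 31 mm above the bench)
- square_corner (a point): point where the two outer working faces of the square would meet, on its underside; must come to the inner corner, jig x 80, y -35, z 6 mm
- pan: bystander: steel pan 176 x 108 x 65 mm on the right of the bench, to be left alone. Origin under its centre
- screwdriver: bystander: green screwdriver 190 mm long lying on the bench beyond the square, to be left alone
- jar: bystander: glass jar with a blue lid, 60 mm across, 90 mm tall, beyond and to the right of the square, to be left alone. Origin under its centre

How it is judged:
By the outcome, as a careful person would: the job done as asked, in the order asked, and still so for the second after the job is handed in, while the arm keeps its last pose, push and grip.
It also fails if it takes over 72 s, if anything falls off the work surface, if the arm or the gripper's body presses on something with over 40 N, if the wrist force passes 120 N, or if a joint passes its speed limit or range.

### The arm

A 6-joint arm with a two-finger parallel gripper is mounted at the origin on the work surface. World frame = base frame: x ahead of the robot, y to its left, z up, the work surface at z = 0. Lengths are in m, angles in rad, forces in N, time in s.
With the tool pointing down it reaches from about 0.25 to 0.8 m from the base axis. Payload 3.9 kg.
Tool frame: the origin (TCP) lies between the finger pads; the fingertips stand 22 mm ahead of it and the grasp point (between the pads) lies 3 mm ahead of it; z points along the fingers, y is the line along which they close (so a half turn about z gives the same grasp; the last joint's range is limited). The gripper opens to 85 mm and grips with 20 to 120 N. Pads are 22 mm wide; open, the fingers measure 114 mm over their backs; the gripper's body (76 mm by 85 mm) begins 54 mm behind the grasp point. The pads swing forward as they close: fully open they stand 13 mm farther back than shut.
Start: joints at [1.196, 0.26, -0.138, 1.173, 0, 1.571], TCP at [0.192, 0.489, 0.253] pointing down, gripper open.
Joint ranges: [-2.78, 2.78], [-0.83, 1.72], [-1.28, 1.37], [-1.9, 2.12], [-1.57, 1.48], [-3.14, 3.14]. Speed limits (rad/s): [2.57, 2.57, 3.14, 3.14, 3.14, 3.14].

### API

Orientations are given as a unit quaternion [w, x, y, z].
In Python, from station import env, imaging gives the robot as it stands.
- The arm moves only by the tool apply_moves, never from a script. Its argument "steps" is a list of rows, each a list of 3 entries, a list of its own where there are three numbers: the gripper command: -1 is shut, 1 is fully open, values between are in proportion, then the shift along the world's x, y, z in mm, then the turn, a rotation vector about the world's x, y, z in rad. A call has 1 to 10 rows; each row is the pose to reach, as a shift and turn from the pose commanded when the call began; what a row does not reach only later rows make up. A row lasts 1/10 s, in which the tool goes at most 50 mm and 8.59 degrees, less where a joint would pass 70% of its speed; a pose out of reach is approached as far as the arm can. A call with a gripper value outside its range is refused whole. The fingers move at their own pace and stop on an object; "newtons" is the grip in N (left out, the last holds). Time passes only in rows, so rows that repeat a pose let the fingers close. It gives the time, the measured TCP pose, the force, the opening and the grip force at its end, in the units of the state.
- env.get_obs(): the state, without advancing time (a new reading comes with each control period).
- imaging.snapshot(name): name is "scene" or "top"; returns the picture (400x640x3 uint8, red, green, blue); there is no depth.
- imaging.get_calibration(name): a dict with "K" (3x3 intrinsics, pixels), "R" (3x3) and "t" (3): a world point X has camera coordinates R X + t. Camera axes: x right, y down, z forward; pixel columns grow to the right and rows downward; lengths in m; the calibration is good to about 2 mm. A picture is of the moment at which its call begins. get_calibration takes no time and is no camera call.
- env.sign_off(): hands the job in; it is judged then, once.
The state is a dict: "time": time; "joint_pos": joint angles; "qd": joint speeds; "joint_torque": joint torques, N m; "tool_pos": TCP position; "orientation": TCP orientation; "force": force on the tool from outside, world axes, zero at the start; "torque": the same for the moment, N m; "grip_width": finger opening in m; "gripper_force": force on a finger pad.
Only numpy, scipy, OpenCV 4.12 (cv2) and the standard library are available. Lean on these libraries where they do the work, as an engineer would, in place of code of your own. Each camera call takes 0.05 s, during which the arm holds its last target. There are 200 camera calls.

## Working session

There is one attempt and no reset: what is moved stays moved. The work goes in short steps, Python scripts to look and compute and a tool call to move; the robot and the scene stay as the last step left them, time stands still between calls to the robot, and variables do not carry over. Pictures are saved under pics/ and viewed, at most 10 in all, crops included, and the job is handed in when it is done.

Besides the shell and the picture viewer there is one more tool, called after "Call:" by a JSON object that holds its "name" and its "arguments", one argument or row to a line. apply_moves: Moves the arm, as the interface text tells. Its arguments: {"type":"object","properties":{"steps":{"type":"array","items":{"type":"array"}},"newtons":{"type":"number"}},"required":["steps"]}

```bash
mkdir -p pics; python3 - <<'E'
from station import env, imaging
import cv2
for n in("scene","top"):
    im=imaging.snapshot(n); cv2.imwrite(f"pics/{n}0.png",im[:,:,::-1])
    c=imaging.get_calibration(n); print(n,c["K"].tolist(),(-c["R"].T@c["t"]).round(3),c["R"].round(3).tolist())
print(env.get_obs())
E
```

```text
scene [[461.07203140701205, 0.0, 319.8013202061523], [0.0, 461.07203140701205, 196.06048983414905], [0.0, 0.0, 1.0]] [1.18  0.246 1.072] [[-0.514, 0.858, 0.0], [0.696, 0.417, -0.585], [-0.501, -0.301, -0.811]]
top [[443.2880260218225, 0.0, 321.47702604112925], [0.0, 443.2880260218225, 199.53656517038604], [0.0, 0.0, 1.0]] [ 0.436 -0.103  1.05 ] [[0.016, -0.999, 0.034], [-0.992, -0.02, -0.127], [0.128, -0.031, -0.991]]
{'time': 0.1, 'joint_pos': array([ 1.19601045e+00,  2.60630001e-01, -1.39273525e-01,  1.17271183e+00,
        9.03844539e-06,  1.57082353e+00]), 'qd': array([ 6.46106492e-05, -7.28825571e-04,  6.12636488e-03,  7.63617401e-04,
       -1.44319973e-03, -9.07339360e-04]), 'joint_torque': array([-1.51749855e-04, -4.06506228e+01,  2.54527974e+01,  1.00877043e-02,
       -4.23126153e-06,  8.53256580e-06]), 'tool_pos': array([0.19196816, 0.48800499, 0.25252933]), 'orientation': array([-1.73868938e-04,  1.86311401e-01,  9.82490323e-01, -8.92753063e-04]), 'force': array([ 0.32144129, -0.69607816,  0.2496683 ]), 'torque': array([-0.02017372,  0.02346878, -0.0113932 ]), 'gripper_force': 0.0, 'grip_width': 0.0853702828231654}
```

View pics/scene0.png

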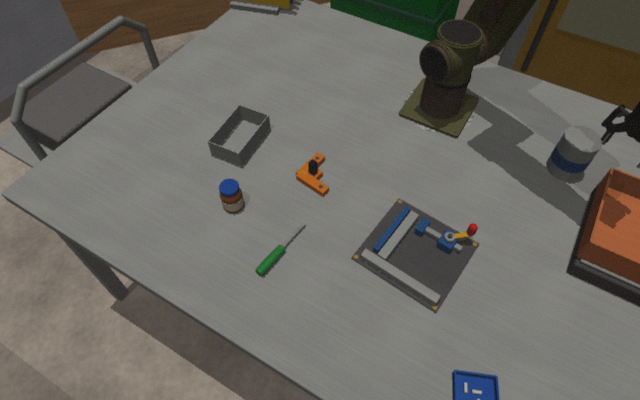

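View pics/top0.png

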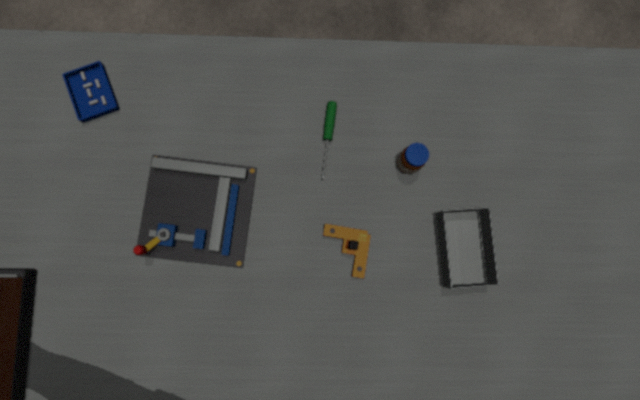

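The scene view shows the jig around (415,255), square at (313,175). The top view shows the jig around (197,210), red knob at (140,250) and square at (350,245), grip at (352,245).

```bash
cat > h.py <<'E'
import numpy as np, cv2
from station import env, imaging
def ray(n,uv):
    c=imaging.get_calibration(n); uv=np.atleast_2d(uv).astype(float)
    d=np.c_[uv,np.ones(len(uv))]@np.linalg.inv(c["K"]).T@c["R"]
    return -c["R"].T@c["t"], d/np.linalg.norm(d,axis=1)[:,None]
def plane(n,uv,z):
    o,d=ray(n,uv); return o+d*((z-o[2])/d[:,2])[:,None]
def proj(n,X):
    c=imaging.get_calibration(n); p=(np.atleast_2d(X)@c["R"].T+c["t"])@c["K"].T; return p[:,:2]/p[:,2:]
def tri(uv1,uv2):
    (a,d),(b,e)=ray("top",uv1),ray("scene",uv2); d=d[0];e=e[0]
    s=np.linalg.lstsq(np.c_[d,-e],b-a,rcond=None)[0]; p,q=a+s[0]*d,b+s[1]*e
    return (p+q)/2,np.linalg.norm(p-q)
def blobs(im,lo,hi,amin=15,roi=None):
    h=cv2.cvtColor(im,cv2.COLOR_RGB2HSV); m=cv2.inRange(h,lo,hi)
    if roi: z=np.zeros_like(m); x0,y0,x1,y1=roi; z[y0:y1,x0:x1]=m[y0:y1,x0:x1]; m=z
    n,l,s,c=cv2.connectedComponentsWithStats(m)
    return [(int(s[i,4]),c[i].round(2),s[i,:4],(l==i).astype(np.uint8)) for i in range(1,n) if s[i,4]>=amin]
E
python3 - <<'E'
from h import *
T=imaging.snapshot("top"); S=imaging.snapshot("scene")
cv2.imwrite("pics/cr.png",np.vstack([cv2.resize(T[140:290,120:385],None,fx=3,fy=3,interpolation=cv2.INTER_CUBIC)])[:,:,::-1])
for nm,im,roi in(("top",T,(110,130,390,300)),("scene",S,(280,130,500,320))):
    for cn,lo,hi in(("red",(0,150,80),(5,255,255)),("red2",(174,150,80),(180,255,255)),("orange",(8,130,90),(22,255,255)),("yellow",(18,130,100),(32,255,255)),("blue",(100,120,40),(125,255,255)),("dark",(0,0,0),(180,120,75))):
        for b in blobs(im,lo,hi,12,roi):
            r=cv2.minAreaRect(cv2.findNonZero(b[3])); print(nm,cn,b[0],b[1],b[2].tolist(),np.round(cv2.boxPoints(r),1).tolist())
for uv in((215,225),(190,168),(175,190),(300,250)): print(T[uv[1],uv[0]])
E
```

```text
top red 51 [137.35 249.51] [134, 246, 8, 9] [[132.0, 250.0], [137.5, 244.5], [142.5, 249.5], [137.0, 255.0]]
top orange 14 [251.71 170.5 ] [250, 169, 4, 4] [[250.0, 169.0], [253.0, 169.0], [253.0, 172.0], [250.0, 172.0]]
top orange 951 [351.92 244.79] [324, 224, 46, 54] [[316.79998779296875, 270.0], [324.6000061035156, 223.60000610351562], [370.79998779296875, 231.3000030517578], [363.1000061035156, 277.70001220703125]]
top orange 27 [149.7  244.93] [146, 242, 11, 8] [[144.8000030517578, 244.8000030517578], [153.39999389648438, 239.10000610351562], [156.5, 243.6999969482422], [147.89999389648438, 249.39999389648438]]
top orange 16 [238.5 263. ] [237, 261, 4, 5] [[237.0, 261.0], [240.0, 261.0], [240.0, 265.0], [237.0, 265.0]]
top yellow 13 [251.62 170.38] [250, 169, 4, 4] [[250.0, 169.0], [253.0, 169.0], [253.0, 172.0], [250.0, 172.0]]
top yellow 827 [352.43 244.  ] [324, 224, 46, 54] [[317.20001220703125, 269.8999938964844], [324.8999938964844, 223.60000610351562], [370.79998779296875, 231.3000030517578], [363.1000061035156, 277.5]]
top yellow 71 [152.13 242.72] [146, 237, 13, 12] [[
[... 3886 characters left out ...]
844, 244.8000030517578], [435.20001220703125, 312.79998779296875]]
scene dark 36 [294.28 236.75] [285, 226, 20, 22] [[284.3999938964844, 246.5], [303.29998779296875, 225.39999389648438], [304.5, 226.39999389648438], [285.6000061035156, 247.5]]
scene dark 15 [449.6 235.6] [448, 234, 4, 4] [[448.0, 234.0], [451.0, 234.0], [451.0, 237.0], [448.0, 237.0]]
scene dark 14 [447.64 240.79] [444, 238, 9, 5] [[443.1000061035156, 240.5], [444.0, 238.0], [452.0, 241.0], [451.1000061035156, 243.5]]
scene dark 17 [282.29 253.65] [280, 250, 6, 8] [[279.0, 256.20001220703125], [284.0, 250.0], [285.6000061035156, 251.3000030517578], [280.6000061035156, 257.5]]
[104 105 103]
[102 103 102]
[49 46 46]
[92 94 91]
```

View pics/cr.png

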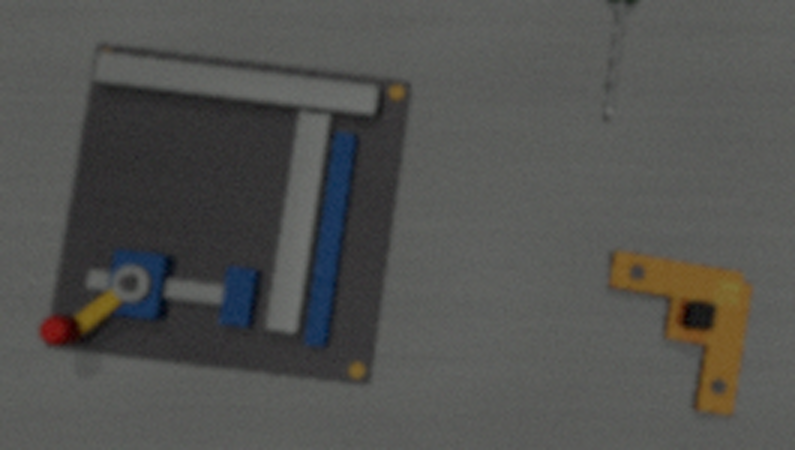

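The crop shows rail at the top of the jig, leg and bar on its right, knob at bottom left (crop 58,330), and the square with the same handedness as the jig, its outer corner up-right at crop (748,280).

```bash
cat >> h.py <<'E'
def mask4(im,lo,hi,roi):
    """largest blob's contour, sub-pixel by 4x upsampling, in full-picture pixels"""
    x0,y0,x1,y1=roi; c=cv2.resize(im[y0:y1,x0:x1],None,fx=4,fy=4,interpolation=cv2.INTER_CUBIC)
    m=cv2.inRange(cv2.cvtColor(c,cv2.COLOR_RGB2HSV),lo,hi)
    m=cv2.morphologyEx(m,cv2.MORPH_OPEN,np.ones((5,5)))
    k=max(cv2.findContours(m,cv2.RETR_EXTERNAL,cv2.CHAIN_APPROX_NONE)[0],key=cv2.contourArea)[:,0]
    return (k+.5)/4-.5+[x0,y0]
def edges(P,yaw):
    """P (N,2) world contour; fits the outermost straight edge on each of 4 sides: yaw and offset along its normal (about P mean)"""
    out={}
    for _ in range(3):
        R=np.array([[np.cos(yaw),np.sin(yaw)],[-np.sin(yaw),np.cos(yaw)]]); Q=P@R.T
        for k,(a,s) in {"+x":(0,1),"-x":(0,-1),"+y":(1,1),"-y":(1,-1)}.items():
            v=Q[:,a]*s; t=Q[:,1-a]; q=np.quantile(v,.96); 
            w=Q[v>q-.004]; tt=w[:,1-a]; lo,hi=tt.min(),tt.max(); w=w[(tt>lo+.08*(hi-lo))&(tt<hi-.08*(hi-lo))]
            f=np.polyfit(w[:,1-a],w[:,a],1); out[k]=(yaw+(np.arctan(f[0]) if a else -np.arctan(f[0])),np.polyval(f,w[:,1-a].mean()),len(w))
    return out
E
python3 - <<'E'
from h import *
T=imaging.snapshot("top"); S=imaging.snapshot("scene")
print("screws top",plane("top",[[251.7,170.5],[238.5,263]],.006)[:,:2].round(4).tolist())
print("screws scene",plane("scene",[[355.67,256.25],[434.36,307.36]],.006)[:,:2].round(4).tolist())
for n,im,roi in(("top",T,(310,215,380,285)),("scene",S,(285,145,340,205))):
    k=plane(n,mask4(im,(6,110,60),(30,255,255),roi),.02)[:,:2]
    print(n,"square",{a:np.round(b,4).tolist() for a,b in edges(k,-.15).items()})
k=plane("top",mask4(T,(100,120,40),(125,255,255),(215,178,245,262)),.026)[:,:2]
print("bar",{a:np.round(b,4).tolist() for a,b in edges(k,-.11).items()})
k=plane("top",mask4(T,(0,0,0),(180,130,72),(120,145,265,280)),.006)[:,:2]
print("plate",{a:np.round(b,4).tolist() for a,b in edges(k,-.11).items()})
print("knob",tri((137.35,249.51),(472.69,227.64)),plane("top",[(137.35,249.51)],.075))
print("grip",tri((352.96,244.64),(312.65,166.83)),plane("top",[(352.96,244.64)],.066))
E
```

```text
screws top [[0.6367, 0.0314], [0.418, 0.054]]
screws scene [[0.6382, 0.0302], [0.6632, 0.2605]]
top square {'+x': [-0.1522, 0.5284, 144.0], '-x': [-0.1353, 0.4196, 42.0], '+y': [-0.0995, -0.0653, 40.0], '-y': [-0.153, -0.1743, 145.0]}
scene square {'+x': [-0.1444, 0.5403, 90.0], '-x': [-0.1545, 0.4218, 25.0], '+y': [-0.0837, -0.058, 27.0], '-y': [-0.1506, -0.1739, 79.0]}
bar {'+x': [-0.102, 0.5884, 26.0], '-x': [-0.0923, 0.425, 24.0], '+y': [-0.0987, 0.1401, 236.0], '-y': [-0.1025, 0.1226, 235.0]}
plate {'+x': [-0.1042, 0.6386, 341.0], '-x': [-0.0964, 0.3984, 351.0], '+y': [-0.1011, 0.3396, 263.0], '-y': [-0.1023, 0.0893, 337.0]}
knob (array([0.44524349, 0.26152079, 0.07217012]), np.float64(0.002839161244873862)) [[0.44463499 0.26184187 0.075     ]]
grip (array([ 0.46372455, -0.20789443,  0.04117631]), np.float64(0.0007765119805983389)) [[ 0.46320052 -0.20566398  0.066     ]]
```

Call:
{"name": "apply_moves", "arguments": {
  "steps": [
    [0.3,[40,-35,0],[0,0,0.05]],
    [0.3,[80,-70,0],[0,0,0.1]],
    [0.3,[120,-105,-10],[0,0,0.15]],
    [0.3,[160,-140,-30],[0,0,0.2]],
    [0.3,[200,-176,-50],[0,0,0.27]],
    [0.3,[235,-208,-70],[0,0,0.27]],
    [0.3,[254,-227,-90],[0,0,0.27]],
    [0.3,[254,-228,-90],[0,0,0.27]],
    [0.3,[254,-228,-90],[0,0,0.27]]
  ],
  "newtons": 40
}}

```text
time: 1.2
tool_pos: [0.4462, 0.2591, 0.1622]
orientation: [-0.001, 0.054, 0.999, -0.001]
force: [-0.7, 1.6, 0.1]
grip_width: 0.0553
gripper_force: 0.0
```

Call:
{"name": "apply_moves", "arguments": {
  "steps": [
    [0.3,[0,1,-40],[0,0,0]],
    [0.3,[0,1,-70],[0,0,0]],
    [0.3,[0,1,-88],[0,0,0]],
    [0.3,[0,1,-88],[0,0,0]],
    [-1,[0,1,-88],[0,0,0]],
    [-1,[0,1,-88],[0,0,0]],
    [-1,[0,1,-88],[0,0,0]],
    [-1,[0,1,-88],[0,0,0]],
    [-1,[0,1,-88],[0,0,0]]
  ]
}}

```text
time: 2.1
tool_pos: [0.4471, 0.2616, 0.0772]
orientation: [0.001, 0.053, 0.999, 0.0]
force: [0.7, -2.5, 5.4]
grip_width: 0.0205
gripper_force: 38.9
```

Call:
{"name": "apply_moves", "arguments": {
  "steps": [
    [-1,[0,0,3],[0,0,0]],
    [-1,[10.5,6.5,3],[0,0,0]],
    [-1,[21,10,3],[0,0,0]],
    [-1,[32,11.5,3],[0,0,0]],
    [-1,[43,10.5,3],[0,0,0]],
    [-1,[53.5,8,3],[0,0,0]],
    [-1,[63,3,3],[0,0,0]],
    [-1,[72,-4,3],[0,0,0]],
    [-1,[75.5,-8,3],[0,0,0]],
    [-1,[75.5,-8,3],[0,0,0]]
  ]
}}

```text
time: 3.1
tool_pos: [0.5229, 0.2526, 0.0778]
orientation: [0.001, 0.053, 0.999, -0.0]
force: [-0.9, -0.4, -14.6]
grip_width: 0.0201
gripper_force: 41.4
```

Call:
{"name": "apply_moves", "arguments": {
  "steps": [
    [-1,[2.5,-3,-1],[0,0,0]],
    [-1,[4.5,-6,-1],[0,0,0]],
    [-1,[6,-8,-1],[0,0,0]],
    [-1,[6,-8,-1],[0,0,0]]
  ]
}}

```text
time: 3.5
tool_pos: [0.5279, 0.2455, 0.0776]
orientation: [0.0, 0.052, 0.999, 0.0]
force: [-3.8, 1.2, -8.8]
grip_width: 0.0201
gripper_force: 42.1
```

Call:
{"name": "apply_moves", "arguments": {
  "steps": [
    [-1,[1,-2,-0.5],[0,0,0]],
    [-1,[2,-4,-0.5],[0,0,0]],
    [-1,[2,-4,-0.5],[0,0,0]],
    [-1,[2,-4,-0.5],[0,0,0]]
  ]
}}

```text
time: 3.9
tool_pos: [0.5298, 0.242, 0.0775]
orientation: [0.0, 0.052, 0.999, 0.0]
force: [-5.0, 1.5, -5.6]
grip_width: 0.0201
gripper_force: 42.4
```

Call:
{"name": "apply_moves", "arguments": {
  "steps": [
    [-1,[0,-2,-0.3],[0,0,0]],
    [-1,[0.5,-4,-0.3],[0,0,0]],
    [-1,[0.5,-4,-0.3],[0,0,0]],
    [-1,[0.5,-4,-0.3],[0,0,0]]
  ]
}}

```text
time: 4.3
tool_pos: [0.5303, 0.2407, 0.0775]
orientation: [0.0, 0.051, 0.999, 0.003]
force: [-5.1, 9.5, -5.7]
grip_width: 0.0201
gripper_force: 42.4
```

Call:
{"name": "apply_moves", "arguments": {
  "steps": [
    [-1,[0.5,-4,-0.3],[0,0,0]],
    [0.3,[0.5,-4,-0.3],[0,0,0]],
    [0.3,[0.5,-4,-0.3],[0,0,0]],
    [0.3,[0.5,-4,-0.3],[0,0,0]],
    [0.3,[0.5,-4,40],[0,0,0]],
    [0.3,[0.5,-4,80],[0,0,0]],
    [0.3,[0.5,-4,100],[0,0,0]],
    [0.3,[0.5,-4,100],[0,0,0]]
  ]
}}

```text
time: 5.1
tool_pos: [0.5342, 0.2342, 0.1814]
orientation: [0.005, 0.053, 0.999, 0.002]
force: [0.4, -0.1, -0.1]
grip_width: 0.0552
gripper_force: 0.0
```

Call:
{"name": "apply_moves", "arguments": {
  "steps": [
    [0.3,[-7,-44,0],[0,0,0]],
    [0.3,[-14,-88,0],[0,0,-0.05]],
    [0.3,[-21,-132,0],[0,0,-0.05]],
    [0.3,[-29,-177,0],[0,0,-0.05]],
    [0.3,[-36,-222,0],[0,0,-0.05]],
    [0.3,[-43,-267,0],[0,0,-0.05]],
    [0.3,[-50,-312,0],[0,0,-0.05]],
    [0.3,[-57,-356,0],[0,0,-0.05]],
    [0.3,[-65,-400,0],[0,0,-0.05]],
    [0.3,[-71,-435,0],[0,0,-0.05]]
  ]
}}

```text
time: 6.1
tool_pos: [0.4586, -0.2043, 0.176]
orientation: [-0.0, 0.078, 0.997, -0.001]
force: [0.1, -0.1, -0.7]
grip_width: 0.0555
gripper_force: 0.0
```

```bash
python3 - <<'E'
from h import *
T=imaging.snapshot("top"); S=imaging.snapshot("scene"); print(env.get_obs()["tool_pos"],env.get_obs()["orientation"])
a=cv2.resize(T[140:290,120:400],(784,420),interpolation=cv2.INTER_CUBIC)
cv2.imwrite("pics/cr2.png",a[:,:,::-1])
h=cv2.inRange(cv2.cvtColor(T,cv2.COLOR_RGB2HSV),(0,150,80),(5,255,255))
for b in blobs(T,(0,150,60),(5,255,255),12,(110,130,300,300)): print(b[0],b[1],plane("top",[b[1]],.075))
E
```

```text
[ 0.45882902 -0.2058322   0.17603072] [ 6.21870206e-05  8.05275508e-02  9.96751472e-01 -1.34668696e-03]
68 [148.71 210.51] [[0.52960397 0.24311853 0.075     ]]
```

View pics/cr2.png

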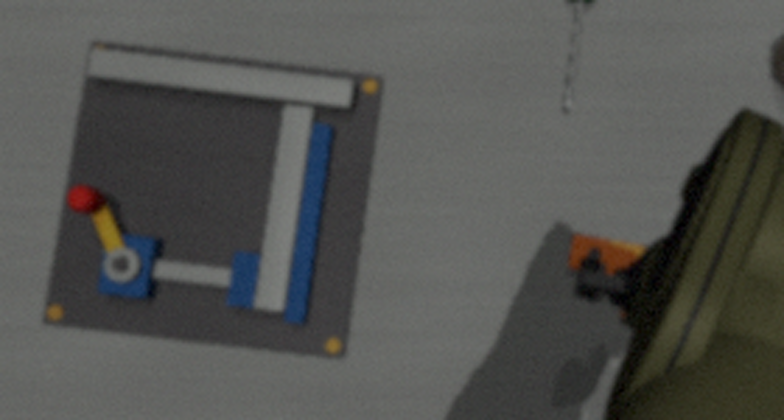

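The picture shows the leg clamped against the bar with the jaw touching it (crop 245,280), the knob at crop (85,198) matching crank ≈2.42. Now down onto the square's grip.

Call:
{"name": "apply_moves", "arguments": {
  "steps": [
    [0.3,[4,0,-40],[0,0,0.01]],
    [0.3,[4,0,-75],[0,0,0.01]],
    [0.3,[4,0,-100],[0,0,0.01]],
    [0.3,[4,0,-116],[0,0,0.01]],
    [0.3,[4,0,-116],[0,0,0.01]],
    [-1,[4,0,-116],[0,0,0.01]],
    [-1,[4,0,-116],[0,0,0.01]],
    [-1,[4,0,-116],[0,0,0.01]],
    [-1,[4,0,-116],[0,0,0.01]],
    [-1,[4,0,-116],[0,0,0.01]]
  ],
  "newtons": 80
}}

```text
time: 7.2
tool_pos: [0.4649, -0.2025, 0.0622]
orientation: [0.002, 0.072, 0.997, -0.001]
force: [-1.6, -1.6, 6.0]
grip_width: 0.019
gripper_force: 79.5
```

Call:
{"name": "apply_moves", "arguments": {
  "steps": [
    [-1,[0,0,30],[0,0,0]],
    [-1,[0,0,60],[0,0,0]],
    [-1,[8,30,70],[0,0,0]],
    [-1,[23,70,70],[0,0,0.01]],
    [-1,[37,114,70],[0,0,0.02]],
    [-1,[51,158,70],[0,0,0.03]],
    [-1,[65,202,70],[0,0,0.04]],
    [-1,[79,246,70],[0,0,0.04]],
    [-1,[93,290,70],[0,0,0.04]],
    [-1,[104,325,70],[0,0,0.04]]
  ]
}}

```text
time: 8.2
tool_pos: [0.5676, 0.1265, 0.1301]
orientation: [-0.0, 0.052, 0.999, 0.001]
force: [-0.1, -0.4, -3.3]
grip_width: 0.0187
gripper_force: 79.6
```

Call:
{"name": "apply_moves", "arguments": {
  "steps": [
    [-1,[9,26,0],[0,0,0]],
    [-1,[9,26,0],[0,0,0]],
    [-1,[9,26,0],[0,0,0]]
  ]
}}

```text
time: 8.5
tool_pos: [0.5758, 0.1502, 0.1298]
orientation: [-0.001, 0.052, 0.999, -0.0]
force: [-0.5, -0.5, -3.6]
grip_width: 0.0189
gripper_force: 79.8
```

```bash
python3 - <<'E'
from h import *
T=imaging.snapshot("top"); S=imaging.snapshot("scene"); o=env.get_obs(); print(o["time"],o["tool_pos"],o["orientation"],o["force"],o["grip_width"])
a=cv2.resize(T[120:290,120:300],(540,510),interpolation=cv2.INTER_CUBIC)
b=cv2.resize(S[170:320,340:500],(544,510),interpolation=cv2.INTER_CUBIC)
cv2.imwrite("pics/cr3.png",cv2.resize(np.hstack([a,b]),(800,376))[:,:,::-1])
E
```

```text
8.6 [0.57559538 0.1488358  0.12994906] [-1.01034994e-03  5.26383404e-02  9.98613072e-01 -3.40784295e-04] [ 0.81443279  0.01317285 -3.81527382] 0.018642594935782787
```

View pics/cr3.png

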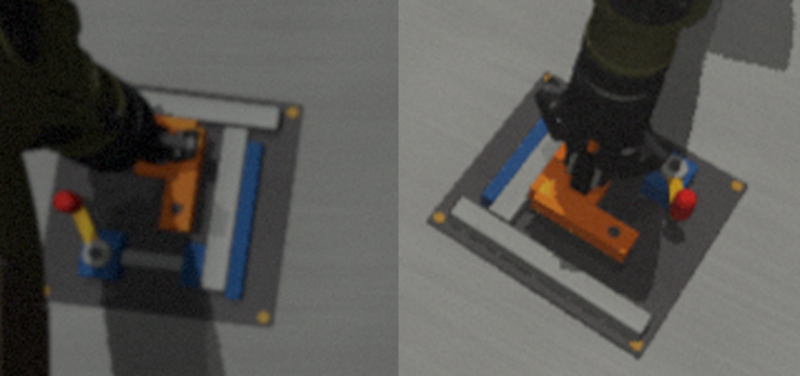

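The picture shows the square held level over the jig with its corner just short of rail and leg (left crop 200,130), clear of the jaw.

Call:
{"name": "apply_moves", "arguments": {
  "steps": [
    [-1,[2,0,-25],[0,0,0]],
    [-1,[2,0,-45],[0,0,0]],
    [-1,[2,0,-54],[0,0,0]],
    [-1,[2,0,-58],[0,0,0]],
    [-1,[2,0,-60],[0,0,0]],
    [-1,[2,0,-60],[0,0,0]]
  ]
}}

```text
time: 9.2
tool_pos: [0.5792, 0.1494, 0.0711]
orientation: [0.001, 0.053, 0.999, 0.0]
force: [0.1, -0.2, -4.2]
grip_width: 0.0185
gripper_force: 79.6
```

Call:
{"name": "apply_moves", "arguments": {
  "steps": [
    [-1,[0,0,-2],[0,0,0]],
    [-1,[0,0,-3],[0,0,0]],
    [-1,[0,0,-4],[0,0,0]],
    [-1,[0,0,-4],[0,0,0]]
  ]
}}

```text
time: 9.6
tool_pos: [0.5793, 0.1499, 0.0682]
orientation: [0.001, 0.052, 0.999, 0.0]
force: [-2.0, 0.6, 4.3]
grip_width: 0.0184
gripper_force: 81.0
```

Call:
{"name": "apply_moves", "arguments": {
  "steps": [
    [-1,[2,-0.2,0],[0,0,0]],
    [-1,[4,-0.4,0],[0,0,0]],
    [-1,[6,-0.6,0],[0,0,0]],
    [-1,[6,-0.6,0],[0,0,0]]
  ]
}}

```text
time: 10.0
tool_pos: [0.5841, 0.1493, 0.0682]
orientation: [-0.0, 0.052, 0.999, 0.0]
force: [-6.1, 0.4, 7.8]
grip_width: 0.0184
gripper_force: 81.2
```

Call:
{"name": "apply_moves", "arguments": {
  "steps": [
    [-1,[-0.2,-2,0],[0,0,0]],
    [-1,[-0.4,-4,0],[0,0,0]],
    [-1,[-0.5,-5,0],[0,0,0]],
    [-1,[-0.5,-5,0],[0,0,0]]
  ]
}}

```text
time: 10.4
tool_pos: [0.5841, 0.1475, 0.0685]
orientation: [0.0, 0.051, 0.999, 0.004]
force: [-4.7, 8.1, 6.7]
grip_width: 0.0186
gripper_force: 81.2
```

```bash
python3 - <<'E'
from h import *
T=imaging.snapshot("top"); S=imaging.snapshot("scene"); o=env.get_obs(); print(o["tool_pos"],o["orientation"],o["force"],o["torque"])
a=cv2.resize(T[150:250,170:260],(540,600),interpolation=cv2.INTER_CUBIC)
b=cv2.resize(S[200:290,350:460],(733,600),interpolation=cv2.INTER_CUBIC)
cv2.imwrite("pics/cr4.png",cv2.resize(np.hstack([a,b]),(800,377))[:,:,::-1])
E
```

```text
[0.58408856 0.14749178 0.06852975] [1.28996578e-04 5.12071643e-02 9.98680906e-01 3.77592704e-03] [-4.53794937  7.82855751  5.32227767] [1.51461945 0.92352944 0.03535212]
```

View pics/cr4.png

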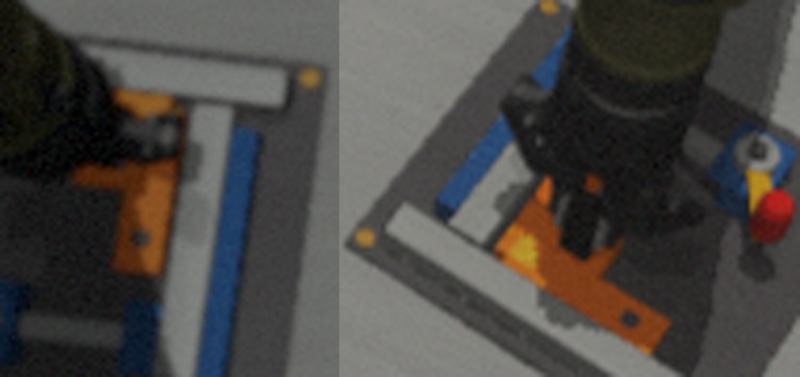

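The crop shows a gap of a few mm still between square and leg (left crop 165,270); friction on the plate seems to hold it, so ease the downward push and continue.

Call:
{"name": "apply_moves", "arguments": {
  "steps": [
    [-1,[0,0,1.5],[0,0,0]],
    [-1,[-0.2,-2,1.5],[0,0,0]],
    [-1,[-0.2,-2,1.5],[0,0,0]],
    [-1,[-0.2,-2,1.5],[0,0,0]]
  ]
}}

```text
time: 10.9
tool_pos: [0.5836, 0.1427, 0.0684]
orientation: [-0.0, 0.052, 0.999, 0.001]
force: [-2.9, 4.3, 2.7]
grip_width: 0.0183
gripper_force: 80.7
```

Call:
{"name": "apply_moves", "arguments": {
  "steps": [
    [-1,[2,-0.2,0],[0,0,0]],
    [-1,[2,-0.2,0],[0,0,0]],
    [-1,[2,-0.2,0],[0,0,0]]
  ]
}}

```text
time: 11.2
tool_pos: [0.5838, 0.1426, 0.0684]
orientation: [-0.002, 0.052, 0.999, 0.001]
force: [-7.1, 5.0, 5.7]
grip_width: 0.0186
gripper_force: 81.3
```

Call:
{"name": "apply_moves", "arguments": {
  "steps": [
    [-1,[2,-0.2,0],[0,0,0]],
    [-1,[3,-0.3,0],[0,0,0]],
    [-1,[3,-0.3,0],[0,0,0]]
  ]
}}

```text
time: 11.5
tool_pos: [0.584, 0.1426, 0.0686]
orientation: [-0.005, 0.052, 0.999, 0.001]
force: [-13.8, 5.4, 12.6]
grip_width: 0.0184
gripper_force: 82.2
```

Call:
{"name": "apply_moves", "arguments": {
  "steps": [
    [-1,[-0.2,-1.5,0],[0,0,0]],
    [-1,[-0.3,-3,0],[0,0,0]],
    [-1,[-0.3,-3,0],[0,0,0]]
  ]
}}

```text
time: 11.8
tool_pos: [0.5841, 0.1421, 0.0688]
orientation: [-0.004, 0.051, 0.999, 0.004]
force: [-13.5, 12.6, 12.4]
grip_width: 0.0187
gripper_force: 81.9
```

Call:
{"name": "apply_moves", "arguments": {
  "steps": [
    [-1,[0,0,1],[0,0,0]],
    [-1,[0.5,-0.5,1.5],[0,0,0]],
    [-1,[0.5,-0.5,1.5],[0,0,0]],
    [-1,[0.5,-0.5,1.5],[0,0,0]]
  ]
}}

```text
time: 12.2
tool_pos: [0.5841, 0.1415, 0.069]
orientation: [-0.005, 0.051, 0.999, 0.004]
force: [-12.6, 11.9, 4.7]
grip_width: 0.0186
gripper_force: 81.0
```

```bash
python3 - <<'E'
from h import *
T=imaging.snapshot("top"); S=imaging.snapshot("scene"); o=env.get_obs(); print(o["tool_pos"],o["orientation"],o["force"],o["torque"])
a=cv2.resize(T[150:250,170:260],(540,600),interpolation=cv2.INTER_CUBIC)
b=cv2.resize(S[200:290,350:460],(733,600),interpolation=cv2.INTER_CUBIC)
cv2.imwrite("pics/cr5.png",cv2.resize(np.hstack([a,b]),(800,377))[:,:,::-1])
E
```

```text
[0.58414455 0.141536   0.06904467] [-0.00509474  0.05096638  0.99867962  0.00393513] [-11.53002764  12.13918176   4.79837771] [2.56038065 2.44213673 0.11953662]
```

View pics/cr5.png

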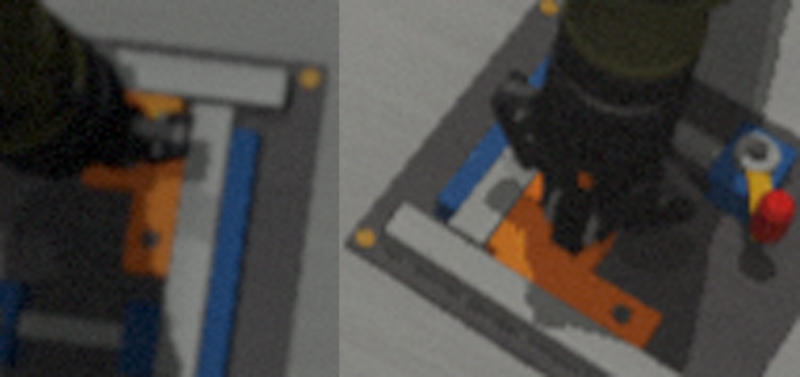

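Call:
{"name": "apply_moves", "arguments": {
  "steps": [
    [-1,[0.5,-0.5,0],[-0.005,-0.005,0]],
    [-1,[1,-1,0],[-0.01,-0.01,0]],
    [-1,[1,-1,0],[-0.01,-0.01,0]],
    [-1,[1,-1,0],[-0.01,-0.01,0]]
  ]
}}

```text
time: 12.7
tool_pos: [0.584, 0.1414, 0.0687]
orientation: [-0.001, 0.051, 0.999, 0.0]
force: [-13.5, 14.7, 4.5]
grip_width: 0.0184
gripper_force: 81.0
```

```bash
python3 - <<'E'
from station import env
o=env.get_obs(); print(o["tool_pos"].round(4),o["orientation"].round(4),o["force"],o["torque"])
E
```

```text
[0.584  0.1414 0.0687] [-1.100e-03  5.090e-02  9.987e-01  2.000e-04] [-13.46796946  14.68904962   4.52226723] [ 3.15520987  2.94329077 -0.06236093]
```

Call:
{"name": "apply_moves", "arguments": {
  "steps": [
    [-1,[0,0,-1.5],[0,0,0]],
    [-1,[0,0,-3],[0,0,0]],
    [-1,[0,0,-3],[0,0,0]],
    [-1,[0,0,-3],[0,0,0]]
  ]
}}

```text
time: 13.1
tool_pos: [0.5837, 0.1415, 0.0684]
orientation: [-0.001, 0.051, 0.999, 0.0]
force: [-19.4, 14.1, 21.4]
grip_width: 0.0186
gripper_force: 83.2
```

Call:
{"name": "apply_moves", "arguments": {
  "steps": [
    [-1,[0,0,1],[0,0,0]],
    [-1,[0.5,-0.5,1],[0,0,0]],
    [-1,[0.5,-0.5,1],[0,0,0]]
  ]
}}

```text
time: 13.4
tool_pos: [0.5838, 0.1414, 0.0684]
orientation: [-0.001, 0.051, 0.999, 0.001]
force: [-19.1, 14.5, 15.6]
grip_width: 0.0184
gripper_force: 82.7
```

```bash
python3 - <<'E'
from h import *
T=imaging.snapshot("top"); o=env.get_obs(); print(o["tool_pos"].round(4),o["orientation"].round(4),o["force"],o["torque"])
a=cv2.resize(T[150:280,120:260],None,fx=4.2,fy=4.2,interpolation=cv2.INTER_CUBIC)
cv2.imwrite("pics/cr6.png",cv2.convertScaleAbs(a,alpha=1.8)[:,:,::-1])
E
```

```text
[0.5837 0.1415 0.0684] [-1.300e-03  5.070e-02  9.987e-01  7.000e-04] [-18.75146014  14.72824568  16.51846493] [ 3.12494736  3.76420937 -0.13245711]
```

View pics/cr6.png

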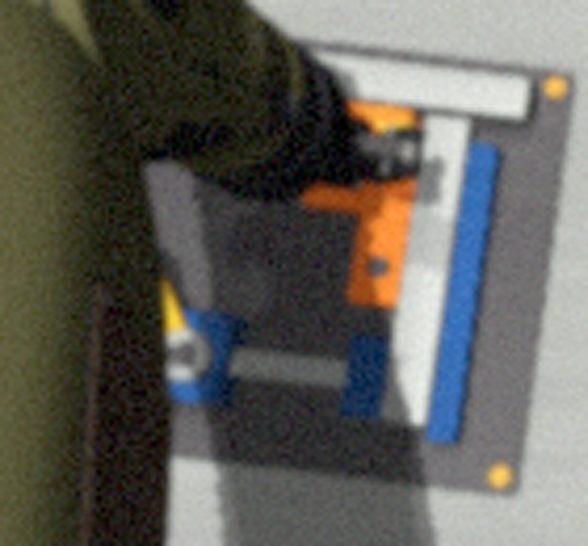

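The square lies flush along the leg (crop 400,280) and against the rail (crop 390,100), jaw still on the leg.

Call:
{"name": "apply_moves", "arguments": {
  "steps": [
    [-1,[0,0,1],[0,0,0]],
    [-1,[0,-0.5,1],[0,0,0]],
    [-1,[0,-0.5,1],[0,0,0]],
    [-1,[0,-0.5,1],[0,0,0]]
  ]
}}

```text
time: 13.85
tool_pos: [0.5838, 0.1414, 0.0685]
orientation: [-0.002, 0.051, 0.999, 0.001]
force: [-16.6, 16.0, 11.5]
grip_width: 0.0188
gripper_force: 81.7
```

```bash
python3 - <<'E'
from station import env
o=env.get_obs(); print(o["tool_pos"].round(4),o["orientation"].round(4),o["force"])
print(env.sign_off())
E
```

```text
[0.5838 0.1414 0.0685] [-0.0015  0.0506  0.9987  0.0011] [-16.64482695  16.02300587  11.49244994]
the job is handed in; nothing more can be done
None
```

I clamped the leg, let go of the crank, and handed the job in still gripping the square and pressing it into the corner at about 16 N against both rail and leg, with no gap visible in the last picture; one extra push just before releasing the knob probably exceeded the 6–12 N range, unmeasured.

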